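Close the vents of three sterilised jars, tallest first

ROBOT

A 6-joint arm with a two-finger parallel gripper is mounted at the origin on the work surface. World frame = base frame: x ahead of the robot, y to its left, z up, the work surface at z = 0. Lengths are in mm, angles in rad, forces in N, time in s.
With the tool pointing down it reaches from about 350 to 775 mm from the base axis. Payload 7.3 kg.
Tool frame: the origin (TCP) lies between the finger pads; the fingertips stand 25 mm ahead of it and the grasp point (between the pads) lies 6 mm ahead of it; z points along the fingers, y is the line along which they close (so a half turn about z gives the same grasp; the last joint's range is limited). The gripper opens to 92 mm and grips with 3 to 60 N. Pads are 19 mm wide; open, the fingers measure 130 mm over their backs; the gripper's body (75 mm by 190 mm) begins 47 mm behind the grasp point.
Start: joints at [1.077, 0.342, 1.524, -0, 1.275, -0.146], TCP at [178.921, 493.589, 251.741] pointing down, gripper open.
Joint ranges: [-2.53, 2.53], [-0.77, 2.02], [0.04, 2.7], [-1, 4.14], [0.28, 2.66], [-3.11, 3.11]. Speed limits (rad/s): [2.57, 2.57, 3.14, 3.14, 3.14, 3.14].

INTERFACE

Orientations are given as [roll, pitch, yaw] about the fixed x, y, z axes, in that order (R = Rz(yaw) Ry(pitch) Rx(roll)).
In Python, from plant import bot gives the robot as it stands.
- The arm moves only by the tool play_rows, never from a script. Its argument "commands" is a list of rows, each an object of numbers: "x", "y", "z": the shift along the tool's x, y, z in m; "twist": the turn about the tool's z in degrees. In form: [{"x": .., "y": .., "z": .., "twist": ..}, ...]. A call has exactly 8 rows; each row is the pose to reach, as a shift and turn from the pose commanded when the call began, along the tool's axes at that moment; what a row does not reach only later rows make up. A row lasts 1/10 s, in which the tool goes at most 50 mm and 8.59 degrees, less where a joint would pass 70% of its speed; a pose out of reach is approached as far as the arm can. A call with a gripper value outside its range is refused whole. "jaw" is the closure, from 0 (fully open) to 1 (shut), set as the call begins (left out, the last holds). The fingers move at their own pace and stop on an object; the grip force is fixed at half the most. Time passes only in rows, so rows that repeat a pose let the fingers close, or fill a call up. It gives the time, the measured TCP pose, the force, the opening and the grip force at its end, in the units of the state.
- bot.get_obs(): the state, without advancing time (a new reading comes with each control period).
- bot.capture(name): name is "scene" or "top" or "wrist"; returns a dict with "pixels" (384x512x3 uint8, red, green, blue), "fx", "fy", "cx", "cy" (pixels), "eye" and "rotation" of the camera in the world. Camera axes: x right, y down, z forward; pixel columns grow to the right and rows downward; lengths in mm; the calibration is good to about 2 mm. A picture is of the moment at which its call begins. There is no depth.
- bot.close_job(): hands the job in; it is judged then, once.
The state is a dict: "time": time; "joint_positions": joint angles; "dq": joint speeds; "tau": joint torques, N m; "tool_pos": TCP position; "tcp_rot": TCP orientation; "contact_force": force on the tool from outside, world axes, zero at the start; "moment": the same for the moment, N m; "grip_width": finger opening in mm; "finger_force": force on a finger pad.
Only numpy, scipy, OpenCV 4.12 (cv2) and the standard library are available. Lean on these libraries where they do the work, as an engineer would, in place of code of your own. Each camera call takes 0.05 s, during which the arm holds its last target. There are 200 camera calls.

TASK

The empty jars have come out of the cooling bath: close the vents of the three that have a white vent button in the lid by touching each button from above and pressing it lightly down until it is home, the tallest jar first, then the middle-sized one, and the shortest last. Only touch them, lift and carry nothing: the jars stay standing where they are, and everything else on the bench is left undisturbed.

Things in the scene. Friction and masses are not known exactly. Their poses are not given: they have to be found in the camera images.
- tall_jar: tallest of the three glass jars with a vent button: empty and closed, standing loose on the table (about 0.35 kg), 66 mm diameter, red lid 72 mm diameter whose flat top is 160 mm above the table. Origin: centre of its underside, z up
- tall_vent_top (a point): centre of the top face of that jar's vent button, a white upright round stud of 24 mm diameter in the middle of the lid; raised, its top stands 16 to 18 mm above the lid (176 to 178 mm above the table), pushed fully home 10 mm above it (170 mm above the table). The button sits in a thin white rubber grommet, 32 mm across, 3 mm high. z up
- tall_vent (a joint): how far that button is pushed down into its grommet, m: 0 to 0.002 at the start (open), 0.008 home (closed), where it meets its stop. It slides with a steady 3 N, has no spring and stays where left. The grommet under it gives 1 mm per 4 N while pushed and springs back (not counted here), so the fingertip must go about 1 mm below the home height to seat it
- middle_jar: middle-sized of the three glass jars with a vent button: empty and closed, standing loose on the table (about 0.35 kg), 66 mm diameter, red lid 72 mm diameter whose flat top is 115 mm above the table. Origin: centre of its underside, z up
- middle_vent_top (a point): centre of the top face of that jar's vent button, a white upright round stud of 24 mm diameter in the middle of the lid; raised, its top stands 16 to 18 mm above the lid (131 to 133 mm above the table), pushed fully home 10 mm above it (125 mm above the table). The button sits in a thin white rubber grommet, 32 mm across, 3 mm high. z up
- middle_vent (a joint): how far that button is pushed down into its grommet, m: 0 to 0.002 at the start (open), 0.008 home (closed), where it meets its stop. It slides with a steady 3 N, has no spring and stays where left. The grommet under it gives 1 mm per 4 N while pushed and springs back (not counted here), so the fingertip must go about 1 mm below the home height to seat it
- short_jar: shortest of the three glass jars with a vent button: empty and closed, standing loose on the table (about 0.35 kg), 66 mm diameter, red lid 72 mm diameter whose flat top is 70 mm above the table. Origin: centre of its underside, z up
- short_vent_top (a point): centre of the top face of that jar's vent button, a white upright round stud of 24 mm diameter in the middle of the lid; raised, its top stands 16 to 18 mm above the lid (86 to 88 mm above the table), pushed fully home 10 mm above it (80 mm above the table). The button sits in a thin white rubber grommet, 32 mm across, 3 mm high. z up
- short_vent (a joint): how far that button is pushed down into its grommet, m: 0 to 0.002 at the start (open), 0.008 home (closed), where it meets its stop. It slides with a steady 3 N, has no spring and stays where left. The grommet under it gives 1 mm per 4 N while pushed and springs back (not counted here), so the fingertip must go about 1 mm below the home height to seat it
- plain_jar: closed glass jar of the same family but with a plain flat lid and no vent button: 66 mm diameter, lid 72 mm, 90 mm high in all. To be left alone. Origin: centre of its underside, z up
- label_roll: roll of paper labels lying flat, ring 56 mm outside, 38 mm inside, 25 mm high; bystander. Origin: centre of underside
- spare_lid: spare red lid lying on the table, 60 mm diameter, 16 mm high, no button; bystander. Origin: centre of underside
- stopper: tapered cork stopper standing on its narrow end, 28 mm at the foot, 36 mm at the top, 30 mm high; bystander. Origin: centre of underside
- beaker: open glass beaker, 56 mm across the rim, 60 mm high; bystander. Origin: centre of underside
- wash_bottle: white plastic bottle, 60 mm diameter, 140 mm high; bystander. Origin: centre of underside
- spatula: steel spatula with a broad thin blade, 200 mm long, lying on the table; bystander. Origin near its middle, x towards the blade
- wipe_box: cardboard box of wipes, 110 x 160 x 60 mm high; bystander. Origin: centre of underside
- timer: grey bench timer fixed to the table, 70 x 90 x 50 mm high; bystander. Origin: centre of underside
Not all that is in view belongs to the job. What is shaped like the tall_jar but green or yellow is not meant.

How it is judged:
By the outcome, as a careful person would: the job done as asked, in the order asked, and still so for the second after the job is handed in, with the robot touching nothing.
It also fails if it takes over 45 s, if anything falls off the work surface, if the arm or the gripper's body presses on something with over 40 N, if the wrist force passes 120 N, or if a joint passes its speed limit or range.

## Working session

There is one attempt and no reset: what is moved stays moved. The work goes in short steps, Python scripts to look and compute and a tool call to move; the robot and the scene stay as the last step left them, time stands still between calls to the robot, and variables do not carry over. Pictures are saved under pics/ and viewed, at most 10 in all, crops included, and the job is handed in when it is done.

Besides the shell and the picture viewer there is one more tool, called after ">>>" as name(argument=value, ...), one argument or row to a line, values as JSON. play_rows: Moves the arm, as the interface text tells. Its arguments: {"type":"object","properties":{"commands":{"type":"array"},"jaw":{"type":"number"}},"required":["commands"]}

```bash
mkdir -p pics
cat > h.py <<'E'
import numpy as np, cv2
from plant import bot
def ray(c,u,v,h):
    d=np.array(c["rotation"])@np.array([(u-c["cx"])/c["fx"],(v-c["cy"])/c["fy"],1.0])
    e=np.array(c["eye"]); return e+d*(h-e[2])/d[2]
E
python3 - <<'E'
from h import *
import pickle
cs={}
for n in ("scene","top"):
    c=bot.capture(n); cs[n]=c
    cv2.imwrite(f"pics/{n}0.png",cv2.resize(np.array(c["pixels"])[:,:,::-1],(800,600),interpolation=cv2.INTER_CUBIC))
    print(n,c["fx"],c["cx"],c["cy"],c["eye"],np.round(c["rotation"],3).tolist())
pickle.dump(cs,open("c.pkl","wb"))
print(bot.get_obs())
E
```

```text
scene 385.2878055226233 257.3159001396373 192.02728770298535 [949.02459461 700.00024691 773.23121497] [-2.263, 0.022, 2.604]
top 375.33105279019134 255.2117773209112 193.66684426188115 [ 461.98965215   -3.52491078 1177.16869171] [-3.038, 0.014, -1.576]
{'time': 0.1, 'joint_positions': array([ 1.07698447e+00,  3.42648077e-01,  1.52488149e+00, -4.17190706e-06,
        1.27538547e+00, -1.46012270e-01]), 'dq': array([-0.00186991, -0.00017353, -0.0016045 , -0.00232859, -0.00118056,
       -0.00067168]), 'tau': array([ 9.50747162e-04, -4.32004809e+01, -2.44695371e+01,  7.17805442e-02,
        5.26064623e-02, -2.89795537e-05]), 'tool_pos': array([178.77460192, 493.29680893, 251.13097102]), 'tcp_rot': array([-3.14028376e+00, -1.88451856e-04,  2.79379416e+00]), 'contact_force': array([ 0.69165517, -0.30060925,  0.95138751]), 'moment': array([0.02234822, 0.01766419, 0.02282002]), 'finger_force': 0.0, 'grip_width': 91.68209590270048}
```

View pics/scene0.png

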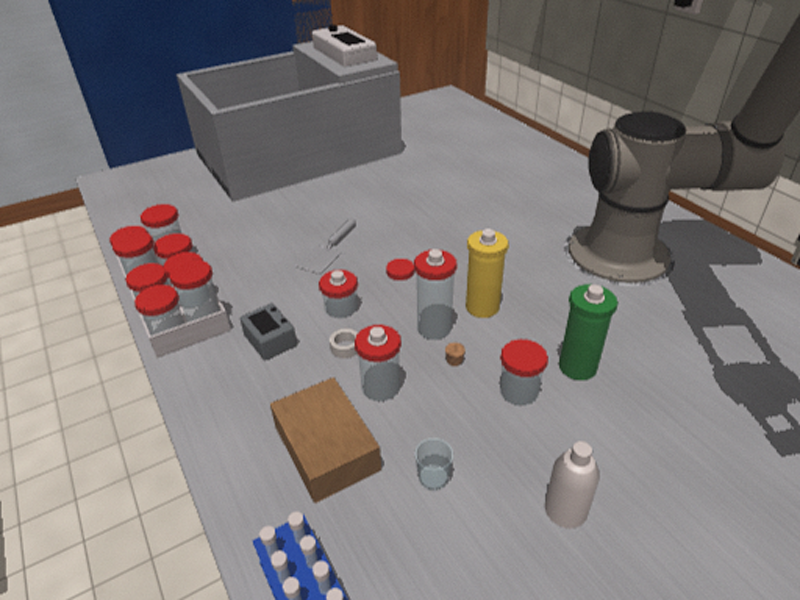

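View pics/top0.png

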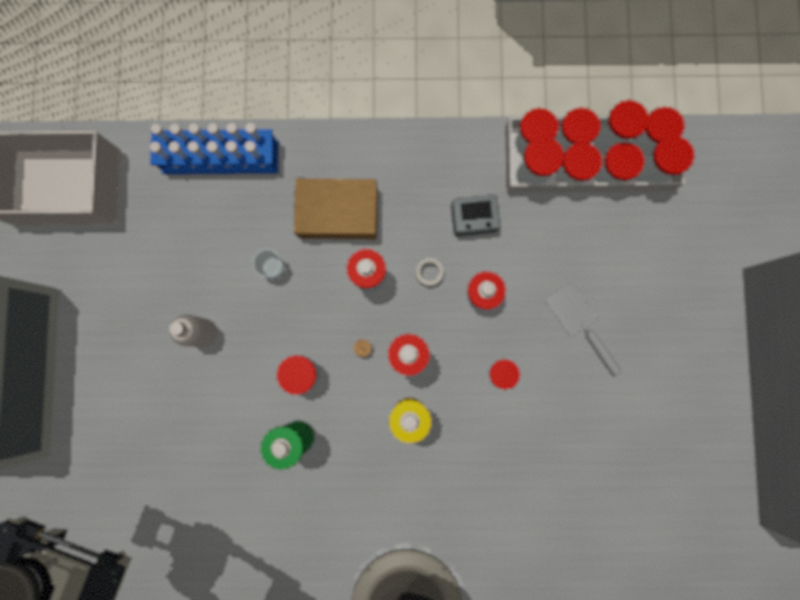

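The scene view shows the three red-lidded jars with white buttons: tall at about (435,257), middle at (377,335), short at (338,277). In the top view their buttons are near (408,354), (366,267) and (487,289). The yellow, green and plain-lid jars are not part of the job.

```bash
sed -i 's/^def ray/from scipy.spatial.transform import Rotation as Ro\ndef ray/; s/np.array(c\["rotation"\])@/Ro.from_euler("xyz",c["rotation"]).as_matrix()@/' h.py
python3 - <<'E'
from h import *
import pickle
cs=pickle.load(open("c.pkl","rb")); s=512/800
G={"tall":((408,354),(435,257),177,160),"middle":((366,267),(377,336),132,115),"short":((487,289),(338,277),87,70)}
for k,(t,sc,h,l) in G.items():
  for n,p in (("top",t),("scene",sc)):
    c=cs[n]; im=np.array(c["pixels"]); hsv=cv2.cvtColor(im,cv2.COLOR_RGB2HSV)
    u,v=int(p[0]*s),int(p[1]*s); r=18
    o=(u-r,v-r); w=hsv[v-r:v+r,u-r:u+r]
    red=((w[...,1]>150)&((w[...,0]<8)|(w[...,0]>172))).astype(np.uint8)
    cn=max(cv2.findContours(red,0,2)[0],key=cv2.contourArea)
    hull=cv2.convexHull(cn); m=np.zeros_like(red); cv2.fillPoly(m,[hull],1)
    M=cv2.moments(hull); lc=(M["m10"]/M["m00"]+o[0],M["m01"]/M["m00"]+o[1])
    wh=((w[...,1]<90)&(w[...,2]>130)).astype(np.uint8)
    if n=="top": wh&=m
    nl,lab,st,ce=cv2.connectedComponentsWithStats(wh)
    i=1+np.argmin([np.hypot(*(ce[j]-r))+(1e3 if st[j][4]<8 else 0) for j in range(1,nl)])
    b=ce[i]+o
    (q,d,a)=cv2.fitEllipse(hull)
    print(k,n,"lid",np.round(lc,1),ray(c,*lc,l).round(1),"diam px",np.round(d,1),"btn",b.round(1),st[i][4],ray(c,*b,h).round(1))
E
```

```text
tall top lid [261.2 226.7] [478.5  -5.9 160. ] diam px [24.8 25.7] btn [260.9 226.2] 108 [479.5  -5.  177. ]
tall scene lid [275.4 169.7] [493.1   2.9 160. ] diam px [18.7 35.5] btn [279.  157.3] 765 [466.9 -20.1 177. ]
middle top lid [234.2 171.6] [636.7  70.3 115. ] diam px [23.5 24. ] btn [233.7 170.7] 99 [636.4  70.6 132. ]
middle scene lid [241.1 219. ] [642.5  78.8 115. ] diam px [22.8 29.1] btn [241.  214.9] 103 [643.5  81.9 132. ]
short top lid [311.  185.8] [ 600.1 -154.7   70. ] diam px [23.  23.3] btn [311.1 184.7] 92 [ 601.  -152.7   87. ]
short scene lid [215.8 181.2] [ 606.5 -146.1   70. ] diam px [17.1 24.3] btn [214.8 172.5] 851 [ 599.  -165.2   87. ]
```

>>> play_rows(
  commands=[
    {"x":-0.03,"y":-0.024},
    {"x":-0.06,"y":-0.048},
    {"x":-0.09,"y":-0.072},
    {"x":-0.12,"y":-0.096},
    {"x":-0.15,"y":-0.12},
    {"x":-0.18,"y":-0.145},
    {"x":-0.21,"y":-0.17},
    {"x":-0.226,"y":-0.183},
  ],
  jaw=1,
)

```text
invalid input at $.commands[0]: expected keys x, y, z, twist
```

>>> play_rows(
  commands=[
    {"x":-0.03,"y":-0.024},
    {"x":-0.06,"y":-0.048},
    {"x":-0.09,"y":-0.072},
    {"x":-0.12,"y":-0.096},
    {"x":-0.15,"y":-0.12},
    {"x":-0.18,"y":-0.145},
    {"x":-0.21,"y":-0.17},
    {"x":-0.226,"y":-0.183},
  ],
)

```text
invalid input at $.commands[0]: expected keys x, y, z, twist
```

Run:
```python
from h import *
c=bot.capture("wrist")
cv2.imwrite("pics/w1.png",np.array(c["pixels"])[:,:,::-1])
print(c["fx"],c["cx"],c["cy"],c["eye"],c["rotation"])
o=bot.get_obs(); print(o["time"],o["tool_pos"],o["tcp_rot"],o["joint_positions"],o["contact_force"],o["grip_width"])
```

```text
288.21419426891475 260.9830927516239 190.55637755847593 [103.07458841 521.84686987 384.30578549] [2.84182037e+00 1.60091991e-03 1.22316046e+00]
0.15 [178.7941942  493.35150229 251.2115036 ] [-3.14047644e+00 -1.54716064e-04  2.79381904e+00] [ 1.07700419e+00  3.42586153e-01  1.52474289e+00 -9.76261968e-06
  1.27539046e+00 -1.46015763e-01] [ 0.24096376  0.14618727 -0.13605407] 92.24197069034466
```

View pics/w1.png

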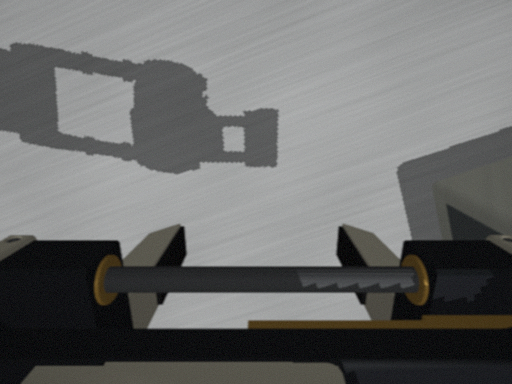

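The wrist view shows bare table and the open fingers at about (160,260) and (360,260). The moves were refused because every row needs all four keys, so the arm hasn't moved yet.

>>> play_rows(
  commands=[
    {"x":-0.03,"y":-0.024,"z":0,"twist":0},
    {"x":-0.06,"y":-0.048,"z":0,"twist":0},
    {"x":-0.09,"y":-0.072,"z":0,"twist":0},
    {"x":-0.12,"y":-0.096,"z":0,"twist":0},
    {"x":-0.15,"y":-0.12,"z":0,"twist":0},
    {"x":-0.18,"y":-0.145,"z":0,"twist":0},
    {"x":-0.21,"y":-0.17,"z":0,"twist":0},
    {"x":-0.226,"y":-0.183,"z":0,"twist":0},
  ],
  jaw=1,
)

```text
time: 0.95
tool_pos: [329.9, 242.3, 251.6]
tcp_rot: [-3.141, 0.0, 2.792]
contact_force: [1.3, 0.6, 0.5]
grip_width: 32.5
finger_force: 0.0
```

>>> play_rows(
  commands=[
    {"x":-0.03,"y":-0.024,"z":0,"twist":0},
    {"x":-0.06,"y":-0.048,"z":0,"twist":0},
    {"x":-0.09,"y":-0.072,"z":0,"twist":0},
    {"x":-0.12,"y":-0.096,"z":0,"twist":0},
    {"x":-0.15,"y":-0.12,"z":0,"twist":0},
    {"x":-0.18,"y":-0.145,"z":0,"twist":0},
    {"x":-0.21,"y":-0.17,"z":0,"twist":0},
    {"x":-0.226,"y":-0.183,"z":0,"twist":0},
  ],
)

```text
time: 1.75
tool_pos: [480.2, -7.1, 251.4]
tcp_rot: [-3.141, 0.0, 2.792]
contact_force: [-1.0, 1.0, 0.2]
grip_width: 0.4
finger_force: 0.0
```

Run:
```python
from h import *
c=bot.capture("wrist")
cv2.imwrite("pics/w2.png",np.array(c["pixels"])[:,:,::-1])
print(c["eye"],c["rotation"])
o=bot.get_obs(); print(o["time"],o["tool_pos"],o["tcp_rot"],o["joint_positions"],o["contact_force"],o["grip_width"])
import pickle; pickle.dump(c,open("w2.pkl","wb"))
```

```text
[404.45184165  21.49207123 384.5570864 ] [2.84143223e+00 6.56299252e-04 1.22111430e+00]
1.8 [481.28376535  -8.59599906 251.32820161] [-3.14043201e+00  1.40603225e-03  2.79095887e+00] [-1.76394343e-01  2.62034128e-01  1.63996723e+00 -1.46711930e-03
  1.23840809e+00 -1.39607816e+00] [ 2.36568786 -2.25807831 -0.42746776] 0.6289284872996366
```

View pics/w2.png

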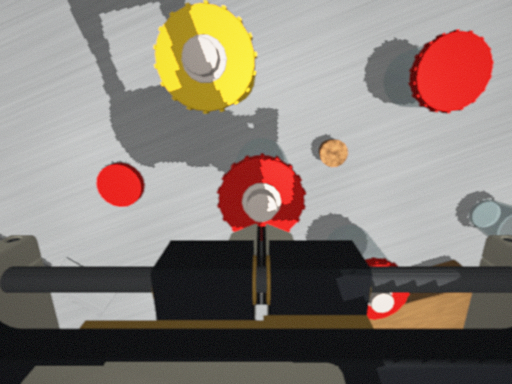

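The wrist view shows the tall jar's button at about (262,203), just ahead of the closed fingertips at (262,230). The yellow jar is at (204,57) and the middle jar is partly visible at (383,302).

```bash
cat >> h.py <<'E'
def btn(c,u0,v0,h,r=35):
    im=np.array(c["pixels"]); w=cv2.cvtColor(im,cv2.COLOR_RGB2HSV)[v0-r:v0+r,u0-r:u0+r]
    red=((w[...,1]>130)&((w[...,0]<8)|(w[...,0]>172)))
    wh=((w[...,1]<70)&(w[...,2]>95)).astype(np.uint8)
    n,l,s,ce=cv2.connectedComponentsWithStats(wh,connectivity=4); i=l[r,r]
    cn=cv2.findContours((l==i).astype(np.uint8),0,2)[0][0]
    (x,y),R=cv2.minEnclosingCircle(cn)
    print("comp",s[i],"circ",x-r+u0,y-r+v0,R)
    for p in ((ce[i][0]-r+u0,ce[i][1]-r+v0),(x-r+u0,y-r+v0)): print(ray(c,*p,h).round(1))
E
python3 - <<'E'
from h import *
import pickle
c=pickle.load(open("w2.pkl","rb")); btn(c,262,203,177)
o=bot.get_obs(); print(o["tool_pos"])
cv2.imwrite("pics/w2c.png",cv2.resize(np.array(c["pixels"])[150:240,210:315,::-1],None,fx=6,fy=6,interpolation=cv2.INTER_CUBIC))
E
```

```text
comp [  16   16   38   38 1108] circ 261.25 201.875 19.172426223754883
[473.1  -3.5 177. ]
[473.3  -3.6 177. ]
[481.28376535  -8.59599906 251.32820161]
```

View pics/w2c.png

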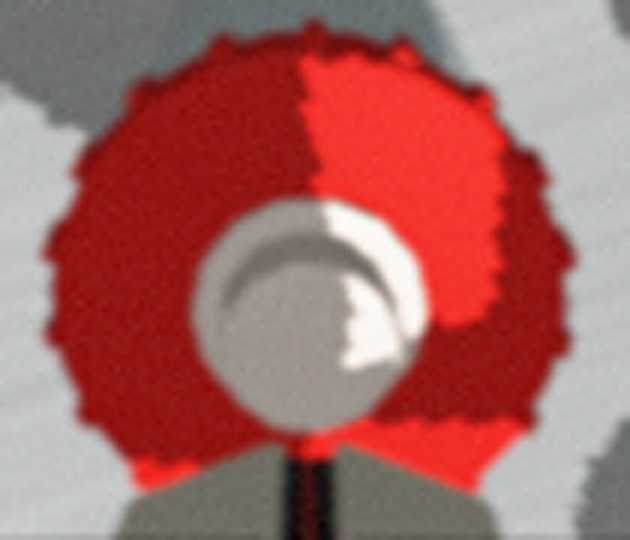

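Run:
```python
from h import *
import pickle
c=pickle.load(open("w2.pkl","rb"))
print(ray(c,262,206.4,177),ray(c,261.8,202.5,163))
for i in range(2):
    c=bot.capture("wrist");o=bot.get_obs(); print(c["eye"],o["time"],o["tool_pos"],o["contact_force"])
btn(c,262,203,163)
# top view button with lid circle at 160, independent
```

```text
[476.97528489  -4.26981257 177.        ] [478.62943888  -5.00411062 163.        ]
[405.46099597  20.21289965 384.36871711] 1.85 [480.05897448  -6.7084184  251.18472108] [-0.46539098  0.20898361 -0.29546952]
[404.40892956  21.96993458 384.37654728] 1.9 [479.12508145  -5.28494715 251.18078972] [-0.72057539 -0.27466715 -0.36774593]
comp [  15   16   39   38 1118] circ 260.7510452270508 202.30125427246094 19.292985916137695
[477.7  -5.3 163. ]
[478.   -5.3 163. ]
```

>>> play_rows(
  commands=[
    {"x":0,"y":0,"z":0.015,"twist":0},
    {"x":0,"y":0,"z":0.03,"twist":0},
    {"x":0,"y":0,"z":0.04,"twist":0},
    {"x":0,"y":0,"z":0.045,"twist":0},
    {"x":0,"y":0,"z":0.049,"twist":0},
    {"x":0,"y":0,"z":0.052,"twist":0},
    {"x":0,"y":0,"z":0.054,"twist":0},
    {"x":0,"y":0,"z":0.054,"twist":0},
  ],
)

```text
time: 2.7
tool_pos: [479.2, -4.4, 198.0]
tcp_rot: [3.141, 0.0, 2.794]
contact_force: [-0.3, 0.4, 2.7]
grip_width: 0.3
finger_force: 1.2
```

>>> play_rows(
  commands=[
    {"x":0,"y":0,"z":0.001,"twist":0},
    {"x":0,"y":0,"z":0.002,"twist":0},
    {"x":0,"y":0,"z":0.003,"twist":0},
    {"x":0,"y":0,"z":0.0035,"twist":0},
    {"x":0,"y":0,"z":0.004,"twist":0},
    {"x":0,"y":0,"z":0.0045,"twist":0},
    {"x":0,"y":0,"z":0.0045,"twist":0},
    {"x":0,"y":0,"z":0.0045,"twist":0},
  ],
)

```text
time: 3.5
tool_pos: [479.4, -4.5, 193.7]
tcp_rot: [3.141, 0.001, 2.794]
contact_force: [-1.7, 1.5, 6.8]
grip_width: 0.4
finger_force: 3.2
```

>>> play_rows(
  commands=[
    {"x":0,"y":0,"z":0.0003,"twist":0},
    {"x":0,"y":0,"z":0.0007,"twist":0},
    {"x":0,"y":0,"z":0.0007,"twist":0},
    {"x":0,"y":0,"z":0.0007,"twist":0},
    {"x":0,"y":0,"z":0.0007,"twist":0},
    {"x":0,"y":0,"z":0.0007,"twist":0},
    {"x":0,"y":0,"z":0.0007,"twist":0},
    {"x":0,"y":0,"z":0.0007,"twist":0},
  ],
)

```text
time: 4.3
tool_pos: [479.5, -4.5, 193.2]
tcp_rot: [3.141, 0.001, 2.794]
contact_force: [-1.2, 1.8, 8.5]
grip_width: 0.1
finger_force: 4.1
```

>>> play_rows(
  commands=[
    {"x":0,"y":0,"z":-0.002,"twist":0},
    {"x":0,"y":0,"z":-0.006,"twist":0},
    {"x":0,"y":0,"z":-0.016,"twist":0},
    {"x":0,"y":0,"z":-0.03,"twist":0},
    {"x":0,"y":0,"z":-0.045,"twist":0},
    {"x":0,"y":0,"z":-0.058,"twist":0},
    {"x":0,"y":0,"z":-0.058,"twist":0},
    {"x":0,"y":0,"z":-0.058,"twist":0},
  ],
)

```text
time: 5.1
tool_pos: [479.1, -4.6, 250.5]
tcp_rot: [3.142, 0.0, 2.794]
contact_force: [-0.2, 0.1, 0.0]
grip_width: 0.3
finger_force: 0.0
```

Run:
```python
from h import *
c=bot.capture("wrist");o=bot.get_obs(); print(c["eye"],o["time"],o["tool_pos"],o["tcp_rot"])
btn(c,262,203,163)
a=np.array(c["pixels"])[150:240,210:315,::-1]
cv2.imwrite("pics/w3c.png",cv2.resize(a,None,fx=6,fy=6,interpolation=cv2.INTER_CUBIC))
```

```text
[403.25599114  23.79096662 383.61846115] 5.15 [478.8145364   -4.57393926 250.01466376] [-3.14141965e+00 -8.07766896e-04  2.79374570e+00]
comp [  13   18   39   36 1077] circ 258.9473686218262 203.5 19.11168670654297
[477.1  -5.  163. ]
[477.2  -4.8 163. ]
```

View pics/w3c.png

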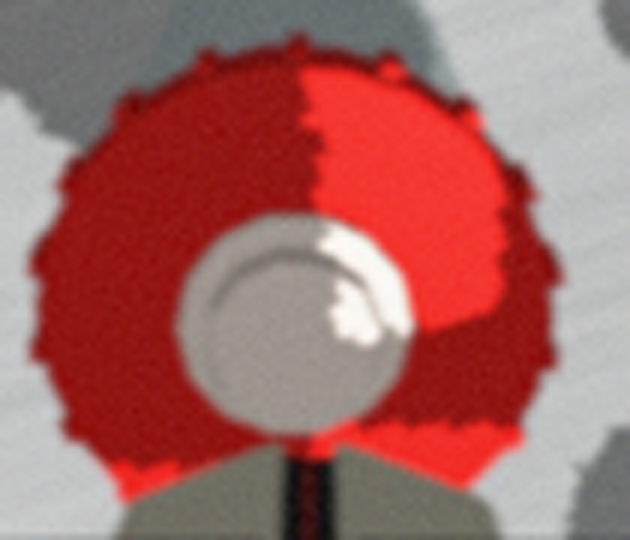

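The crop shows the tall jar's button (about (253,205) in the full picture) sunk well into its grommet, with a thinner shaded side than before. The jar hasn't moved. Next is the middle jar.

>>> play_rows(
  commands=[
    {"x":-0.025,"y":0.025,"z":0,"twist":0},
    {"x":-0.055,"y":0.055,"z":0,"twist":0},
    {"x":-0.085,"y":0.085,"z":0,"twist":0},
    {"x":-0.11,"y":0.11,"z":0,"twist":0},
    {"x":-0.123,"y":0.124,"z":0.01,"twist":0},
    {"x":-0.123,"y":0.124,"z":0.03,"twist":0},
    {"x":-0.123,"y":0.124,"z":0.045,"twist":0},
    {"x":-0.123,"y":0.124,"z":0.045,"twist":0},
  ],
)

```text
time: 5.95
tool_pos: [635.5, 70.2, 201.7]
tcp_rot: [-3.139, -0.007, 2.794]
contact_force: [-0.0, 0.2, -0.5]
grip_width: 0.4
finger_force: 0.0
```

Run:
```python
from h import *
for i in range(2):
    c=bot.capture("wrist");o=bot.get_obs()
    print(c["eye"],o["time"],o["tool_pos"],o["tcp_rot"],o["joint_positions"])
    btn(c,260,203,118)
a=np.array(c["pixels"])[150:240,210:315,::-1]
cv2.imwrite("pics/w4c.png",cv2.resize(a,None,fx=6,fy=6,interpolation=cv2.INTER_CUBIC))
```

```text
[560.63103269  98.57340109 335.40589306] 6.0 [636.1877894   70.10565025 203.60175585] [-3.14027399 -0.00381152  2.79384788] [-9.90826495e-03  5.93520835e-01  1.24665602e+00  1.98818341e-05
  1.30544894e+00 -1.23296758e+00]
comp [   0   22   67   48 1573] circ 258.0 224.5217399597168 35.2805061340332
[642.   68.6 118. ]
[648.6  63.5 118. ]
[560.96012434  98.49514893 337.09170303] 6.05 [636.82007921  70.0693109  205.05040227] [-3.14121705e+00 -1.29274252e-03  2.79373982e+00] [-9.98086710e-03  5.92108559e-01  1.24509627e+00  7.68331811e-05
  1.30573198e+00 -1.23294478e+00]
comp [   0   20   68   50 1619] circ 258.5 223.75 36.025264739990234
[642.9  68.2 118. ]
[649.9  63.7 118. ]
```

View pics/w4c.png

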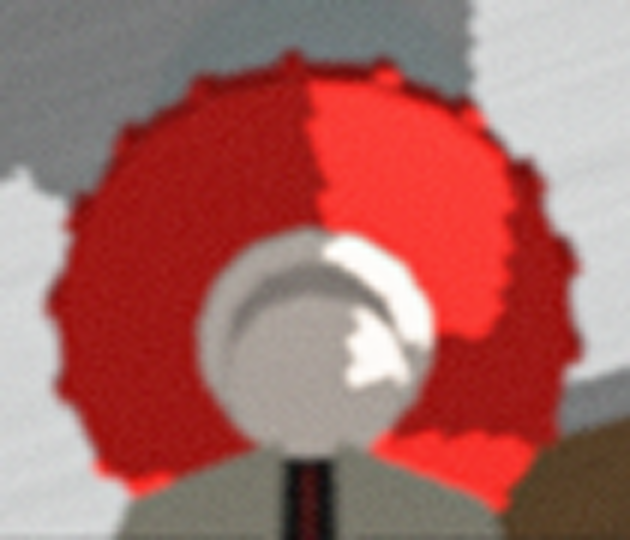

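Run:
```python
from h import *
c=bot.capture("wrist");o=bot.get_obs()
print(c["eye"],o["tool_pos"],o["joint_positions"],ray(c,262.7,207.5,118),ray(c,262.5,211,132))
```

```text
[561.23186659  98.44458138 338.31662675] [637.18257276  69.97695941 205.92151472] [-1.00990350e-02  5.91162328e-01  1.24433610e+00  2.90288846e-05
  1.30571402e+00 -1.23295172e+00] [639.01263725  71.58909958 118.        ] [636.70462551  72.18320742 132.        ]
```

The crop shows the raised button of the middle jar, with its grommet at about (262,207). That puts the jar at (638,71), about 1 mm from the tool axis.

>>> play_rows(
  commands=[
    {"x":0,"y":0.001,"z":0.015,"twist":0},
    {"x":0,"y":0.001,"z":0.03,"twist":0},
    {"x":0,"y":0.001,"z":0.04,"twist":0},
    {"x":0,"y":0.001,"z":0.045,"twist":0},
    {"x":0,"y":0.001,"z":0.048,"twist":0},
    {"x":0,"y":0.001,"z":0.051,"twist":0},
    {"x":0,"y":0.001,"z":0.053,"twist":0},
    {"x":0,"y":0.001,"z":0.053,"twist":0},
  ],
)

```text
time: 6.9
tool_pos: [637.6, 71.0, 153.0]
tcp_rot: [3.141, 0.001, 2.794]
contact_force: [-1.0, -0.4, 2.8]
grip_width: 0.5
finger_force: 1.2
```

>>> play_rows(
  commands=[
    {"x":0,"y":0,"z":0.001,"twist":0},
    {"x":0,"y":0,"z":0.002,"twist":0},
    {"x":0,"y":0,"z":0.003,"twist":0},
    {"x":0,"y":0,"z":0.0035,"twist":0},
    {"x":0,"y":0,"z":0.004,"twist":0},
    {"x":0,"y":0,"z":0.0045,"twist":0},
    {"x":0,"y":0,"z":0.0045,"twist":0},
    {"x":0,"y":0,"z":0.0045,"twist":0},
  ],
)

```text
time: 7.7
tool_pos: [637.6, 71.0, 148.7]
tcp_rot: [3.141, 0.001, 2.794]
contact_force: [-0.6, -0.6, 6.5]
grip_width: 0.5
finger_force: 3.1
```

>>> play_rows(
  commands=[
    {"x":0,"y":0,"z":0.0003,"twist":0},
    {"x":0,"y":0,"z":0.0007,"twist":0},
    {"x":0,"y":0,"z":0.0007,"twist":0},
    {"x":0,"y":0,"z":0.0007,"twist":0},
    {"x":0,"y":0,"z":0.0007,"twist":0},
    {"x":0,"y":0,"z":0.0007,"twist":0},
    {"x":0,"y":0,"z":0.0007,"twist":0},
    {"x":0,"y":0,"z":0.0007,"twist":0},
  ],
)

```text
time: 8.5
tool_pos: [637.7, 71.0, 148.3]
tcp_rot: [3.141, 0.001, 2.794]
contact_force: [-1.9, 0.1, 7.4]
grip_width: -0.0
finger_force: 3.9
```

>>> play_rows(
  commands=[
    {"x":0,"y":0,"z":-0.002,"twist":0},
    {"x":0,"y":0,"z":-0.006,"twist":0},
    {"x":0,"y":0,"z":-0.016,"twist":0},
    {"x":0,"y":0,"z":-0.03,"twist":0},
    {"x":0,"y":0,"z":-0.045,"twist":0},
    {"x":0,"y":0,"z":-0.058,"twist":0},
    {"x":0,"y":0,"z":-0.058,"twist":0},
    {"x":0,"y":0,"z":-0.058,"twist":0},
  ],
)

```text
time: 9.3
tool_pos: [637.3, 71.1, 205.2]
tcp_rot: [3.141, -0.0, 2.794]
contact_force: [0.5, -0.2, -0.4]
grip_width: 0.5
finger_force: 0.0
```

>>> play_rows(
  commands=[
    {"x":-0.006,"y":-0.03,"z":0,"twist":0},
    {"x":-0.014,"y":-0.075,"z":0,"twist":0},
    {"x":-0.023,"y":-0.12,"z":0,"twist":0},
    {"x":-0.031,"y":-0.165,"z":0,"twist":0},
    {"x":-0.038,"y":-0.2,"z":0,"twist":0},
    {"x":-0.042,"y":-0.223,"z":0.01,"twist":0},
    {"x":-0.042,"y":-0.223,"z":0.03,"twist":0},
    {"x":-0.042,"y":-0.223,"z":0.044,"twist":0},
  ],
)

```text
time: 10.1
tool_pos: [599.7, -153.8, 159.1]
tcp_rot: [3.141, -0.003, 2.792]
contact_force: [-0.3, 0.4, 0.6]
grip_width: 0.5
finger_force: 0.0
```

Run:
```python
from h import *
for i in range(4):
    c=bot.capture("wrist");o=bot.get_obs()
    print(c["eye"],o["tool_pos"])
btn(c,260,205,73)
a=np.array(c["pixels"])[150:240,210:315,::-1]
cv2.imwrite("pics/w5c.png",cv2.resize(a,None,fx=6,fy=6,interpolation=cv2.INTER_CUBIC))
```

```text
[ 524.34121885 -125.42948315  292.53391367] [ 598.75811628 -152.93513945  156.76213597]
[ 523.8741291  -124.78301541  290.45073771] [ 599.09863489 -152.6519441   158.09510166]
[ 524.12144363 -124.52349653  291.76975429] [ 599.93311697 -152.67917913  159.6512947 ]
[ 524.6311033  -124.46089535  293.14058789] [ 600.64482844 -152.76583442  160.83543543]
comp [   0   20   70   50 1679] circ 259.5 226.21428680419922 36.793094635009766
[ 608.4 -156.9   73. ]
[ 616.5 -159.1   73. ]
```

View pics/w5c.png

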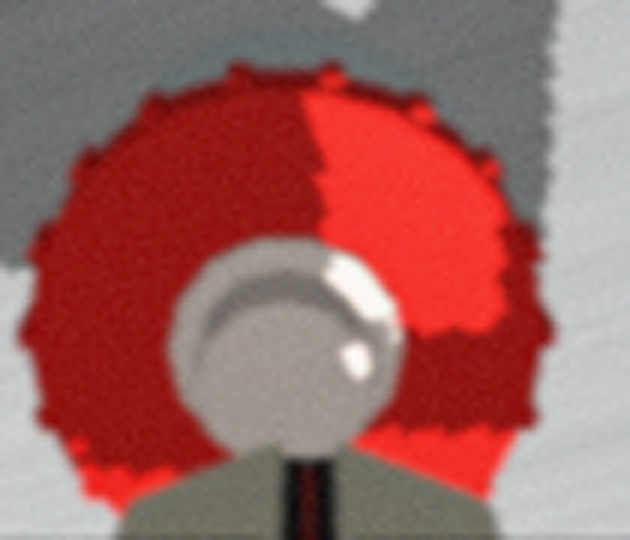

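Run:
```python
from h import *
c=bot.capture("wrist");o=bot.get_obs()
p=ray(c,257.8,209.2,73); print(c["eye"],o["tool_pos"],p,ray(c,257.5,212,87))
d=p-o["tool_pos"]; print(Ro.from_euler("xyz",o["tcp_rot"]).inv().apply(d))
```

```text
[ 525.02461841 -124.43702986  294.12262635] [ 601.06982553 -152.79231186  161.59004036] [ 603.1494972  -155.53671244   73.        ] [ 600.2847903  -154.57521492   87.        ]
[-2.86704418 -1.87961651 88.59062659]
```

The crop shows the short jar's raised button, with its grommet at about (258,209). The jar is about 2.5 mm off along tool -y and 1 to 2 mm along -x, so I'll correct that and press.

>>> play_rows(
  commands=[
    {"x":-0.001,"y":-0.0025,"z":0.015,"twist":0},
    {"x":-0.001,"y":-0.0025,"z":0.03,"twist":0},
    {"x":-0.001,"y":-0.0025,"z":0.04,"twist":0},
    {"x":-0.001,"y":-0.0025,"z":0.045,"twist":0},
    {"x":-0.001,"y":-0.0025,"z":0.048,"twist":0},
    {"x":-0.001,"y":-0.0025,"z":0.051,"twist":0},
    {"x":-0.001,"y":-0.0025,"z":0.053,"twist":0},
    {"x":-0.001,"y":-0.0025,"z":0.053,"twist":0},
  ],
)

```text
time: 11.15
tool_pos: [601.3, -155.6, 108.8]
tcp_rot: [3.141, 0.001, 2.794]
contact_force: [-0.2, 0.6, 2.8]
grip_width: 0.5
finger_force: 1.2
```

>>> play_rows(
  commands=[
    {"x":0,"y":0,"z":0.001,"twist":0},
    {"x":0,"y":0,"z":0.002,"twist":0},
    {"x":0,"y":0,"z":0.003,"twist":0},
    {"x":0,"y":0,"z":0.0035,"twist":0},
    {"x":0,"y":0,"z":0.004,"twist":0},
    {"x":0,"y":0,"z":0.0045,"twist":0},
    {"x":0,"y":0,"z":0.0045,"twist":0},
    {"x":0,"y":0,"z":0.0045,"twist":0},
  ],
)

```text
time: 11.95
tool_pos: [601.2, -155.6, 104.1]
tcp_rot: [3.141, 0.001, 2.794]
contact_force: [1.5, 1.9, 4.1]
grip_width: 0.4
finger_force: 2.3
```

>>> play_rows(
  commands=[
    {"x":0,"y":0,"z":0.0003,"twist":0},
    {"x":0,"y":0,"z":0.0006,"twist":0},
    {"x":0,"y":0,"z":0.001,"twist":0},
    {"x":0,"y":0,"z":0.001,"twist":0},
    {"x":0,"y":0,"z":0.001,"twist":0},
    {"x":0,"y":0,"z":0.001,"twist":0},
    {"x":0,"y":0,"z":0.001,"twist":0},
    {"x":0,"y":0,"z":0.001,"twist":0},
  ],
)

```text
time: 12.75
tool_pos: [601.3, -155.6, 103.4]
tcp_rot: [3.141, 0.001, 2.794]
contact_force: [1.7, 1.5, 6.9]
grip_width: 0.8
finger_force: 3.6
```

Force rose to 6.9 N, so the button is at its stop. I'll retreat high and move clear, then check.

>>> play_rows(
  commands=[
    {"x":0,"y":0,"z":-0.002,"twist":0},
    {"x":0,"y":0,"z":-0.006,"twist":0},
    {"x":0,"y":0,"z":-0.016,"twist":0},
    {"x":0,"y":0,"z":-0.04,"twist":0},
    {"x":0,"y":0,"z":-0.08,"twist":0},
    {"x":0,"y":0,"z":-0.12,"twist":0},
    {"x":0,"y":0,"z":-0.145,"twist":0},
    {"x":0,"y":0,"z":-0.145,"twist":0},
  ],
)

```text
time: 13.55
tool_pos: [602.1, -156.2, 252.7]
tcp_rot: [-3.141, 0.008, 2.794]
contact_force: [0.6, -0.5, -0.1]
grip_width: 0.3
finger_force: 0.0
```

Run:
```python
from h import *
s=bot.capture("scene"); w=bot.capture("wrist"); o=bot.get_obs(); print(o["time"],o["tool_pos"],o["contact_force"])
import pickle
a0=np.array(pickle.load(open("c.pkl","rb"))["scene"]["pixels"])[135:270,190:325,::-1]
a=np.array(s["pixels"])[135:270,190:325,::-1]
f=lambda x:cv2.resize(x,(395,395),interpolation=cv2.INTER_CUBIC)
cv2.imwrite("pics/end.png",np.hstack([f(a0),f(a)]))
```

```text
13.65 [ 600.56551854 -155.63723445  247.95557194] [-0.12821023 -0.43287481 -0.34866419]
```

View pics/end.png

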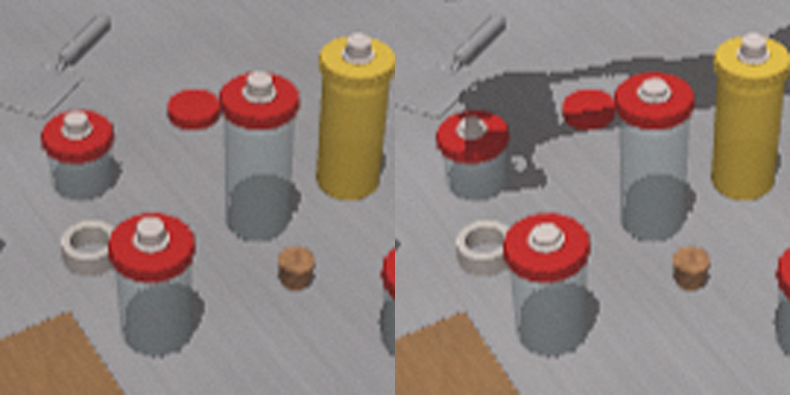

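The before/after pair shows the tall button (654,88) and middle button (546,236) sunk home, with every jar still in place. The short button (470,130) is in the arm's shadow, so I'll move aside and check it again.

>>> play_rows(
  commands=[
    {"x":0,"y":0.04,"z":0,"twist":0},
    {"x":0,"y":0.085,"z":0,"twist":0},
    {"x":0,"y":0.13,"z":0,"twist":0},
    {"x":0,"y":0.175,"z":0,"twist":0},
    {"x":0,"y":0.22,"z":0,"twist":0},
    {"x":0,"y":0.26,"z":0,"twist":0},
    {"x":0,"y":0.3,"z":0,"twist":0},
    {"x":0,"y":0.3,"z":0,"twist":0},
  ],
)

```text
time: 14.45
tool_pos: [702.8, 131.8, 244.5]
tcp_rot: [-3.141, -0.005, 2.799]
contact_force: [-0.5, -0.7, -1.3]
grip_width: 0.1
finger_force: 0.0
```

Run:
```python
from h import *
import pickle
s=bot.capture("scene"); o=bot.get_obs(); print(o["time"],o["tool_pos"],o["contact_force"])
C=pickle.load(open("c.pkl","rb"))["scene"]
f=lambda c:cv2.resize(np.array(c["pixels"])[165:205,197:237,::-1],(395,395),interpolation=cv2.INTER_CUBIC)
cv2.imwrite("pics/end2.png",np.hstack([f(C),f(s)]))
```

```text
14.5 [702.50243273 128.99970185 244.69838031] [ 0.37354895 -0.60349993 -0.7154527 ]
```

View pics/end2.png

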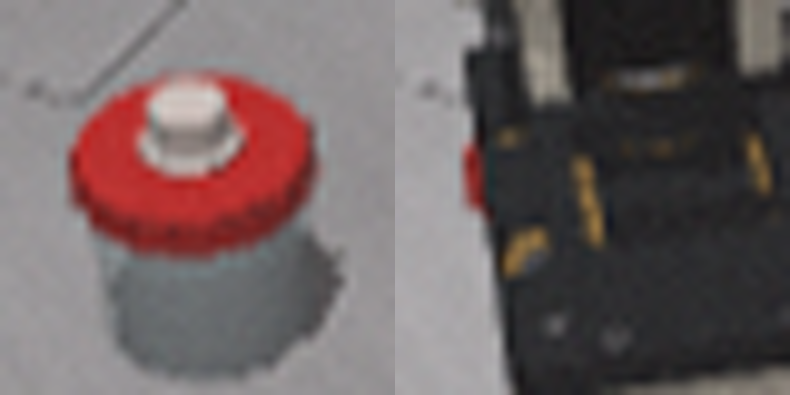

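The right half shows the gripper blocking the scene camera's view of the short jar. I'll pull back toward the base and check the button numerically.

>>> play_rows(
  commands=[
    {"x":0.04,"y":0,"z":-0.01,"twist":0},
    {"x":0.08,"y":0,"z":-0.02,"twist":0},
    {"x":0.12,"y":0,"z":-0.03,"twist":0},
    {"x":0.16,"y":0,"z":-0.03,"twist":0},
    {"x":0.2,"y":0,"z":-0.03,"twist":0},
    {"x":0.24,"y":0,"z":-0.03,"twist":0},
    {"x":0.24,"y":0,"z":-0.03,"twist":0},
    {"x":0.24,"y":0,"z":-0.03,"twist":0},
  ],
)

```text
time: 15.3
tool_pos: [476.9, 207.4, 277.6]
tcp_rot: [-3.141, -0.0, 2.794]
contact_force: [1.5, -0.4, 0.5]
grip_width: 0.7
finger_force: 0.0
```

Run:
```python
from h import *
import pickle
C=pickle.load(open("c.pkl","rb"))
for n,P in (("scene",{"tall":(278,165),"middle":(241,215),"short":(216,177)}),):
  s=bot.capture(n); o=bot.get_obs(); print(o["time"],o["tool_pos"])
  for k,(u,v) in P.items():
    for t,c in (("before",C[n]),("after",s)):
      w=cv2.cvtColor(np.array(c["pixels"]),cv2.COLOR_RGB2HSV)[v-14:v+14,u-13:u+13]
      sat=w[...,1]<110
      print(k,t,"lidvis rows:")
      if k!="tall": print("\n".join("".join("#" if x>180 else "." if x<90 else "+" for x in r) for r in w[2:,:,1]))
```

```text
15.35 [477.80360891 207.23270213 277.56690769]
tall before lidvis rows:
tall after lidvis rows:
middle before lidvis rows:
..........................
..........................
..........................
..........................
..........................
.........++++++##++.......
......++##+.....+###+++...
....++###+.......+#####+..
...+####+.........######+.
..+#####+.........+#######
.+######+.........+#######
+#######...........+######
#######+............######
#######+............######
######++............######
#######+...........+######
#######+...........#######
########++.......+########
##########+++++++#########
+#########################
+########################+
+########################+
.++###################++++
.++#+################+++++
..+###+#+#########+++++#+.
...+###+#+++++#+#+++#+++..
middle after lidvis rows:
..........................
..........................
..........................
..........................
..........................
..........+++++++++.......
......++############+++...
....++#################+..
...+######++....+#######+.
..+###
[... 1207 characters left out ...]
.........................
..........................
..........................
..........................
..........................
..........................
..........................
..........................
..........++#####+++......
......++###++++#####++....
.....+###++.....+#####++..
....+###+........+#####+..
...#####+.........+#####+.
..+####+..........+######+
..#####+...........######+
.+#####+..........#######+
.+######+........+#######+
.+#######++....++########+
.+#####################++.
.++####################++.
..+#+###############+++++.
...#++############++++++..
...+#++++######++++++++...
....++#++++++++#++++++....
......++###+##++++++......
........++++++++..........
```

All three buttons are lowered and the middle and short lids are in the same pixels as before.

```bash
python3 -c "
from plant import bot
print(bot.close_job())"
```

```text
the job is handed in; nothing more can be done
None
```

I pressed all three vents home in order (tall, middle, short) at no more than 8.5 N and handed the job in at about 15 s; the pictures show the jars where they stood, but the hand-in gave no verdict.

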